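# Find the lid that rocks and press it home

### The arm

A 6-joint arm with a two-finger parallel gripper is mounted at the origin on the work surface. World frame = base frame: x ahead of the robot, y to its left, z up, the work surface at z = 0. Lengths are in m, angles in rad, forces in N, time in s.
With the tool pointing down it reaches from about 0.35 to 0.875 m from the base axis. Payload 4.2 kg.
Tool frame: the origin (TCP) lies midway between the tips of the shut fingers; the grasp point (between the pads) lies 19 mm behind it; x points along the fingers, y is the direction in which the jaws open and shut, and the axes are right-handed (so a half turn about x gives the same grasp; the last joint's range is limited). The gripper opens to 85 mm and grips with 20 to 120 N. Pads are 22 mm wide; open, the fingers measure 114 mm over their backs; the gripper's body (76 mm by 85 mm) begins 54 mm behind the grasp point. The pads swing forward as they close: fully open they stand 13 mm farther back than shut.
Start: joints at [-1.03, 0.385, 0.008, 0, -1.194, -0.259], TCP at [0.174, -0.6, 0.231] pointing down, gripper open.
Joint ranges: [-3.14, 3.14], [-1.21, 2.06], [-1.07, 1.41], [-3.16, 2.05], [-2.99, -0.16], [-3.1, 3.1]. Speed limits (rad/s): [2.79, 2.79, 3.14, 3.14, 3.14, 3.14].

### API

Orientations are given as a unit quaternion [x, y, z, w].
In Python, from workcell import r, imaging gives the robot as it stands.
- The arm moves only by the shell command python3 -m jog 'ROWS'. ROWS is JSON, a list that holds one entry, the list of rows, each a list of 7 numbers: the shift along the world's x, y, z as a fraction of full scale, then the turn, a rotation vector about the world's x, y, z as a fraction of full scale, then the opening, from -1 (shut) to 1 (fully open). A call has exactly 5 rows; each row is the pose to reach, as a shift and turn from the pose measured when the call began, turning the shorter way round; what a row does not reach only later rows make up. Full scale, the value 1, is 0.08 m for a shift and pi rad for a turn. A row lasts 1/12 s, in which the tool goes at most 41.7 mm and 7.16 degrees, less where a joint would pass 70% of its speed; a pose out of reach is approached as far as the arm can. A call with a number of a shift or a turn outside -1 to 1 is refused whole. A call with a gripper value outside its range is refused whole. The fingers move at their own pace and stop on an object; the grip force is fixed at half the most. Time passes only in rows, so rows that repeat a pose let the fingers close, or fill a call up. It gives the time, the measured TCP pose, the force and the opening at its end, in the units of the state.
- r.observe(): the state, without advancing time (a new reading comes with each control period).
- imaging.get_image(name): name is "side" or "top" or "wrist"; returns a dict with "pixels" (420x560x3 uint8, red, green, blue), "fov_y" (degrees; the focal length in pixels is half the picture's height over the tangent of half this angle, whatever the lens; pixels are square), "cx", "cy" (the principal point, pixels), "dist" ([k1, k2, p1, p2, k3] as OpenCV has them; the pictures are not rectified), "pose" (4x4, takes a point from camera to world coordinates); the wrist camera has in their place "T_tool_cam" (4x4, takes a point from camera to tool coordinates, whose origin is the TCP and whose axes are the tool frame's). Camera axes: x right, y up, looking along -z (the intrinsics and any distortion apply to the point x, -y, -z); pixel columns grow to the right and rows downward; lengths in m; the calibration is good to about 2 mm. A picture is of the moment at which its call begins: read the wrist's pose just before it. There is no depth.
- r.sign_off(): hands the job in, once; it reports no verdict.
The state is a dict: "clock": time; "joint_pos": joint angles; "qvel": joint speeds; "joint_torque": joint torques, N m; "position": TCP position; "ee_rot": TCP orientation; "force": force on the tool from outside, world axes, zero at the start; "torque": the same for the moment, N m; "finger_gap": opening from 0.0 (shut) to 1.0 (fully open).
Only numpy, scipy, OpenCV 4.12 (cv2) and the standard library are available. Lean on these libraries where they do the work, as an engineer would, in place of code of your own. Each camera call takes 0.05 s, during which the arm holds its last target.

### The job

Four of the five pot lids in the rack are pressed home and one is not, though they all look alike: press each lid lightly near its edge with a fingertip until you find the one that rocks, then press that one down on its middle until it is fully home and level. Finish while still holding it down with the fingertip. Touch only: lift no lid, do not ram them, and leave everything else on the bench where it is.

Things in the scene. Friction and masses are not known exactly. Their poses are not given: they have to be found in the camera images.
- rack: Wooden rack board 230 x 350 mm, 15 mm thick, fixed to the bench, with 26 mm high dark strips along its two short sides. Origin: centre of its underside, on the bench; x points to the far side, y to the left, z up. Five round blue pots (72 mm across) are fixed on it; each has a press-on lid.
- lid_1: Lid in the near row, left (robot's left) of the rack, at (-55, 110) mm in the rack's x, y. Origin: middle of its top face, z up. Round aluminium, 84 mm across, 15 mm tall with its skirt, flat top with an 18 mm orange dot in the middle. About 90 g, loose: it only sits on its pot. All five lids are alike.
- lid_2: Lid in the near row, middle of the rack, at (-55, 0) mm in the rack's x, y. Origin: middle of its top face, z up. All five tops stand level, 85 mm above the bench, at the start: the pots' hidden rims differ by some millimetres, so height tells nothing. Any one of the five may be the loose one.
- lid_3: Lid in the near row, right of the rack, at (-55, -110) mm in the rack's x, y. Origin: middle of its top face, z up. A lid that is home does not move when pressed. The loose one stands on a soft seal and on a tight clip under its middle.
- lid_4: Lid in the far row, left of the rack, at (55, 55) mm in the rack's x, y. Origin: middle of its top face, z up. The loose lid, pressed lightly (3 to 6 N) near its edge, 25 to 32 mm from the middle, tips by up to 0.14 rad, that edge going down 3 to 4 mm under the finger; let go, it comes back level.
- lid_5: Lid in the far row, right of the rack, at (55, -55) mm in the rack's x, y. Origin: middle of its top face, z up. The loose lid, pressed on its middle with 14 N or more (18 to 20 N is plenty), goes down 5 mm and stays there, level: fully home, it rocks no more.
- spice_tin: Small tin, 34 mm across, 48 mm tall, standing on the rack's far left corner. Origin: underside. Bystander, to be left where it is.
- salve_jar: Small amber jar with black cap, 34 mm across, 42 mm tall, standing on the rack's far right corner. Origin: underside. Bystander, to be left where it is.
- beaker: Clear plastic beaker, 76 mm across, 95 mm tall, left of the rack. Origin: underside. Bystander, to be left where it is.
- juice: Amber bottle with blue cap, 60 mm across, 170 mm tall, left of the rack. Origin: underside. Bystander, to be left where it is.
- bowl: Steel bowl, 110 mm across, 45 mm tall, right of the rack. Origin: underside. Bystander, to be left where it is.
- spoon: Spoon lying on the bench right of the rack. Bystander, to be left where it is.
There are look-alikes about, which are no part of the job. Leave any green, purple or turquoise look-alike of the lid_2 alone.

How it is judged:
On the way, in this order (a step that is already met when the one before it is completed fails the run):
1. the loose lid has been rocked by pressing near its edge (tipped by more than 0.05 rad) (((angle between lid_1's own z axis and vertical above 0.05 rad and contact force between the fingers and lid_1 above 0.3 N) or (angle between lid_2's own z axis and vertical above 0.05 rad and contact force between the fingers and lid_2 above 0.3 N) or (angle between lid_3's own z axis and vertical above 0.05 rad and contact force between the fingers and lid_3 above 0.3 N) or (angle between lid_4's own z axis and vertical above 0.05 rad and contact force between the fingers and lid_4 above 0.3 N) or (angle between lid_5's own z axis and vertical above 0.05 rad and contact force between the fingers and lid_5 above 0.3 N))), for 0.05 s.
2. that lid has been pressed down level, at least 3.5 mm lower than it stood (((z of lid_1 in the frame of rack below 0.0815 m and angle between lid_1's own z axis and vertical below 0.05 rad) or (z of lid_2 in the frame of rack below 0.0815 m and angle between lid_2's own z axis and vertical below 0.05 rad) or (z of lid_3 in the frame of rack below 0.0815 m and angle between lid_3's own z axis and vertical below 0.05 rad) or (z of lid_4 in the frame of rack below 0.0815 m and angle between lid_4's own z axis and vertical below 0.05 rad) or (z of lid_5 in the frame of rack below 0.0815 m and angle between lid_5's own z axis and vertical below 0.05 rad))), for 0.2 s.
At the end, for the whole second after the job is handed in: The lid that rocked is at least 3.5 mm lower than it stood (5 mm is fully home) and level within 0.05 rad, and the fingertips still press on it with more than 2 N; all the other lids are level and at rest on their pots ((((z of lid_1 in the frame of rack below 0.0815 m and angle between lid_1's own z axis and vertical below 0.05 rad) and contact force between the fingers and lid_1 above 2 N) or ((z of lid_2 in the frame of rack below 0.0815 m and angle between lid_2's own z axis and vertical below 0.05 rad) and contact force between the fingers and lid_2 above 2 N) or ((z of lid_3 in the frame of rack below 0.0815 m and angle between lid_3's own z axis and vertical below 0.05 rad) and contact force between the fingers and lid_3 above 2 N) or ((z of lid_4 in the frame of rack below 0.0815 m and angle between lid_4's own z axis and vertical below 0.05 rad) and contact force between the fingers and lid_4 above 2 N) or ((z of lid_5 in the frame of rack below 0.0815 m and angle between lid_5's own z axis and vertical below 0.05 rad) and contact force between the fingers and lid_5 above 2 N)) and angle between each of lid_1, lid_2, lid_3, lid_4, lid_5's own z axis and vertical below 0.05 rad and linear speed of each of lid_1, lid_2, lid_3, lid_4, lid_5 below 0.02 m/s); the arm keeps its last pose, push and grip.
It fails at once if a lid is lifted more than 8 mm (z of any of lid_1, lid_2, lid_3, lid_4, lid_5 in the frame of rack above 0.093 m).
It fails at once if a lid is rammed (more than 60 N) (contact force between the fingers and lid_1 above 60 N or contact force between the fingers and lid_2 above 60 N or contact force between the fingers and lid_3 above 60 N or contact force between the fingers and lid_4 above 60 N or contact force between the fingers and lid_5 above 60 N).
It fails at once if a bystander is moved more than 20 mm (distance of any of spice_tin, salve_jar, beaker, juice, bowl, spoon from where it was at the start of the episode above 0.02 m).
It also fails if it takes over 51 s, if anything falls off the work surface, if the arm or the gripper's body presses on something with over 40 N, if the wrist force passes 120 N, or if a joint passes its speed limit or range.

## Working session

There is one attempt and no reset: what is moved stays moved. The work goes in short steps, Python scripts to look and compute and a shell command to move; the robot and the scene stay as the last step left them, time stands still between calls to the robot, and variables do not carry over. Pictures are saved under pics/ and viewed, and the job is handed in when it is done.

```bash
mkdir -p pics; python3 - <<'E'
from workcell import r, imaging
import cv2
print(r.observe())
for n in ["top","side"]:
    d=imaging.get_image(n); cv2.imwrite(f"pics/{n}0.png",d["pixels"][:,:,::-1]); print(n,{k:v for k,v in d.items() if k!="pixels"})
E
```

```text
{'clock': 0.0, 'joint_pos': array([-1.03038644e+00,  3.85551203e-01,  6.60038905e-03, -5.23308995e-04,
       -1.19399157e+00, -2.58595743e-01]), 'qvel': array([-0.00014829,  0.00127619,  0.00029015,  0.00054804, -0.00060792,
       -0.0010061 ]), 'joint_torque': array([-2.46956319e-03, -3.92290199e+01,  1.88402009e+01,  4.18615401e+00,
       -4.54726804e-03, -3.53360520e-06]), 'position': array([ 0.1736648 , -0.59976639,  0.23021125]), 'ee_rot': array([-0.09847343,  0.70024451,  0.1000052 ,  0.69997112]), 'force': array([1.50529788, 0.15882147, 0.45312435]), 'torque': array([ 0.04182473,  0.02289915, -0.03118534]), 'finger_gap': 0.9975795008551617}
top {'fov_y': 57.76080519010497, 'cx': 280.01676577424496, 'cy': 212.63029878008192, 'dist': array([-0.01435893,  0.        ,  0.        ,  0.        ,  0.        ]), 'pose': array([[ 0.0046422 ,  0.99667733, -0.08131886,  0.44781784],
       [-0.99996196,  0.0052272 ,  0.00698255,  0.01062704],
       [ 0.00738442,  0.08128336,  0.99666368,  1.08165512],
       [ 0.        ,  0.        ,  0.        ,  1.        ]])}
side {'fov_y': 53.9826937385346, 'cx': 277.0967739097552, 'cy': 211.32914886016889, 'dist': array([0.01909538, 0.        , 0.        , 0.        , 0.        ]), 'pose': array([[-0.8424886 ,  0.25410474, -0.47501973, -0.0704481 ],
       [-0.53820919, -0.43518913,  0.72176262,  0.89658927],
       [-0.02332012,  0.86373676,  0.50340339,  0.68563492],
       [ 0.        ,  0.        ,  0.        ,  1.        ]])}
```

View pics/top0.png

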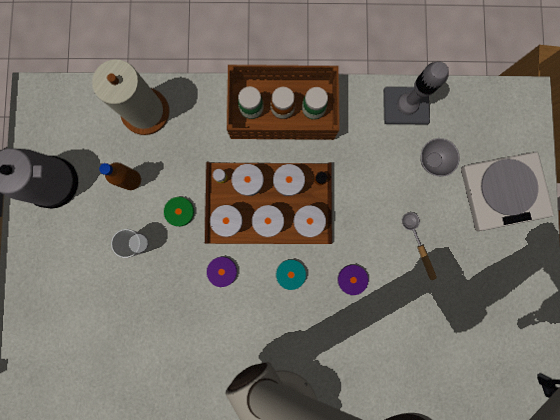

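View pics/side0.png

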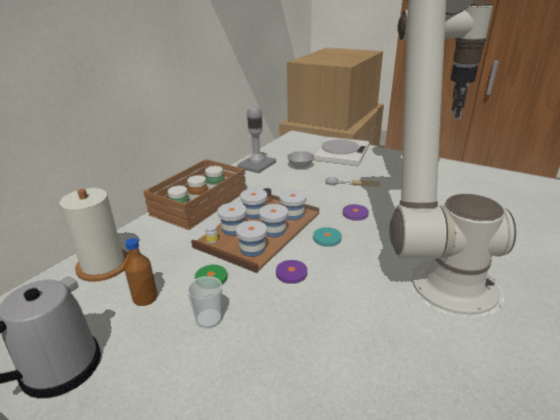

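The top view shows the aluminium lids with orange dots near (226,221), (268,221), (310,221), (247,180) and (289,180). The look-alikes (purple, turquoise, green) lie on the bench. Next I turn the dots into positions at z=0.085.

```bash
cat > h.py <<'E'
import numpy as np, cv2
def ray(d,uv,z,pose=None):
    P=d["pose"] if pose is None else pose
    h=d["pixels"].shape[0]; f=h/2/np.tan(np.radians(d["fov_y"]/2))
    K=np.array([[f,0,d["cx"]],[0,f,d["cy"]],[0,0,1]])
    n=cv2.undistortPoints(np.array([[uv]],float),K,d["dist"])[0,0]
    v=P[:3,:3]@np.array([n[0],-n[1],-1]); o=P[:3,3]
    return o+v*(z-o[2])/v[2]
def dots(img):
    hsv=cv2.cvtColor(img,cv2.COLOR_RGB2HSV)
    m=cv2.inRange(hsv,(5,150,150),(16,255,255))
    n,l,s,c=cv2.connectedComponentsWithStats(m)
    return [(c[i],s[i,4]) for i in range(1,n) if s[i,4]>=15]
E
python3 - <<'E'
from workcell import r, imaging
from h import *
for nme in ["top","side"]:
    d=imaging.get_image(nme)
    P={}
    for c,a in dots(d["pixels"]):
        print(nme,np.round(c,1),a,np.round(ray(d,c,.085),4))
E
```

```text
top [246.9 178.9] 29 [0.6182 0.0916 0.085 ]
top [288.6 178.9] 31 [ 0.6187 -0.0186  0.085 ]
top [178.1 211.1] 22 [0.5318 0.2712 0.085 ]
top [225.5 220.4] 33 [0.508  0.1464 0.085 ]
top [267.5 220.5] 32 [0.5083 0.0364 0.085 ]
top [309.5 220.6] 33 [ 0.5085 -0.0739  0.085 ]
top [221.  271.5] 26 [0.3752 0.1559 0.085 ]
top [290.7 274.5] 25 [ 0.3683 -0.0249  0.085 ]
top [353.  279.6] 25 [ 0.3557 -0.1867  0.085 ]
side [210.4 273.4] 19 [0.4761 0.3534 0.085 ]
```

```bash
python3 - <<'E'
from workcell import r
from scipy.spatial.transform import Rotation as R
o=r.observe(); print(R.from_quat(o["ee_rot"]).as_matrix().round(3), o["clock"])
E
python3 -m jog '[[[0.2,0.2,0,0,0,0,-1],[0.4,0.4,0,0,0,0,-1],[0.6,0.6,0,0,0,0,-1],[0.65,0.8,0,0,0,0,-1],[0.67,1,0,0,0,0,-1]]]'
```

```text
[[-0.    -0.278  0.961]
 [ 0.001  0.961  0.278]
 [-1.     0.001 -0.   ]] 0.2
clock: 0.62
position: [0.2282, -0.5191, 0.2301]
ee_rot: [-0.099, 0.7, 0.1, 0.7]
force: [-0.3, 0.8, 0.5]
finger_gap: 0.299
```

```bash
python3 -m jog '[[[0.14,0.2,0,0,0,0,-1],[0.28,0.4,0,0,0,0,-1],[0.42,0.6,0,0,0,0,-1],[0.56,0.8,0,0,0,0,-1],[0.7,1,0,0,0,0,-1]]]'
python3 -m jog '[[[0.14,0.2,0,0,0,0,-1],[0.28,0.4,0,0,0,0,-1],[0.42,0.6,0,0,0,0,-1],[0.56,0.8,0,0,0,0,-1],[0.7,1,0,0,0,0,-1]]]'
python3 -m jog '[[[0.14,0.2,0,0,0,0,-1],[0.28,0.4,0,0,0,0,-1],[0.42,0.6,0,0,0,0,-1],[0.56,0.8,0,0,0,0,-1],[0.7,1,0,0,0,0,-1]]]'
python3 -m jog '[[[0.14,0.2,0,0,0,0,-1],[0.28,0.4,0,0,0,0,-1],[0.42,0.6,0,0,0,0,-1],[0.56,0.8,0,0,0,0,-1],[0.7,1,0,0,0,0,-1]]]'
```

```text
clock: 1.03
position: [0.2846, -0.4382, 0.2301]
ee_rot: [-0.099, 0.7, 0.1, 0.7]
force: [0.1, 0.2, 0.0]
finger_gap: 0.002
clock: 1.45
position: [0.3408, -0.3572, 0.23]
ee_rot: [-0.099, 0.7, 0.1, 0.7]
force: [0.5, -1.0, 0.3]
finger_gap: -0.001
clock: 1.87
position: [0.3972, -0.2763, 0.2299]
ee_rot: [-0.099, 0.7, 0.1, 0.7]
force: [-0.2, 0.6, -0.7]
finger_gap: -0.004
clock: 2.28
position: [0.4535, -0.1954, 0.2298]
ee_rot: [-0.099, 0.7, 0.101, 0.7]
force: [-0.1, 0.7, -0.6]
finger_gap: -0.002
```

```bash
python3 -m jog '[[[0.14,0.2,-0.2,0,0,0,-1],[0.28,0.4,-0.4,0,0,0,-1],[0.42,0.6,-0.6,0,0,0,-1],[0.56,0.8,-0.8,0,0,0,-1],[0.68,1,-1,0,0,0,-1]]]'
python3 -m jog '[[[0,0.08,-0.2,0,0,0,-1],[0,0.16,-0.4,0,0,0,-1],[0,0.16,-0.55,0,0,0,-1],[0,0.16,-0.65,0,0,0,-1],[0,0.16,-0.65,0,0,0,-1]]]'
python3 - <<'E'
from workcell import r, imaging
import cv2
for n in ["top","wrist"]:
    d=imaging.get_image(n); cv2.imwrite(f"pics/{n}1.png",d["pixels"][:,:,::-1])
E
```

```text
clock: 2.7
position: [0.5084, -0.1145, 0.1491]
ee_rot: [-0.099, 0.7, 0.101, 0.7]
force: [0.2, -0.5, -0.1]
finger_gap: -0.002
clock: 3.12
position: [0.5072, -0.1017, 0.0954]
ee_rot: [-0.098, 0.702, 0.101, 0.698]
force: [0.7, 0.3, 0.9]
finger_gap: -0.0
```

View pics/wrist1.png

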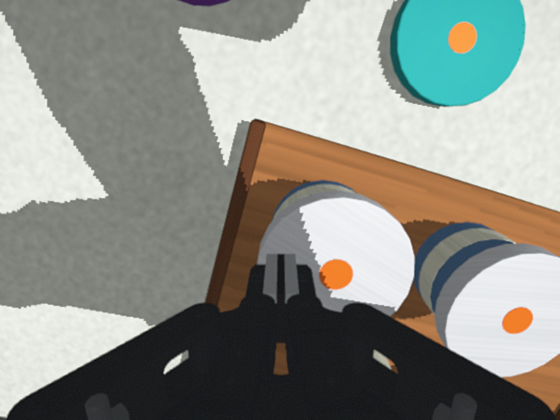

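The wrist view shows the shut fingertip at about (282,258), over the outer edge of lid_3, whose dot is at (337,274). The sideways position matches the calculation. Now I lower it gently.

```bash
python3 -m jog '[[[0,0,-0.04,0,0,0,-1],[0,0,-0.07,0,0,0,-1],[0,0,-0.09,0,0,0,-1],[0,0,-0.1,0,0,0,-1],[0,0,-0.11,0,0,0,-1]]]'
python3 -m jog '[[[0,0,-0.005,0,0,0,-1],[0,0,-0.01,0,0,0,-1],[0,0,-0.015,0,0,0,-1],[0,0,-0.02,0,0,0,-1],[0,0,-0.02,0,0,0,-1]]]'
```

```text
clock: 3.63
position: [0.5087, -0.102, 0.0886]
ee_rot: [-0.099, 0.7, 0.1, 0.7]
force: [-1.0, 0.1, -0.6]
finger_gap: -0.004
clock: 4.05
position: [0.5087, -0.102, 0.087]
ee_rot: [-0.099, 0.7, 0.1, 0.7]
force: [0.0, 0.7, -0.4]
finger_gap: 0.002
```

```bash
python3 -m jog '[[[0,0,-0.01,0,0,0,-1],[0,0,-0.015,0,0,0,-1],[0,0,-0.02,0,0,0,-1],[0,0,-0.025,0,0,0,-1],[0,0,-0.025,0,0,0,-1]]]'
python3 -m jog '[[[0,0,-0.005,0,0,0,-1],[0,0,-0.01,0,0,0,-1],[0,0,-0.0125,0,0,0,-1],[0,0,-0.0125,0,0,0,-1],[0,0,-0.0125,0,0,0,-1]]]'
```

```text
clock: 4.47
position: [0.5087, -0.102, 0.0851]
ee_rot: [-0.099, 0.7, 0.1, 0.7]
force: [-0.8, -0.3, 1.8]
finger_gap: -0.004
clock: 4.88
position: [0.5087, -0.102, 0.0851]
ee_rot: [-0.099, 0.7, 0.1, 0.7]
force: [-2.1, 1.2, 6.7]
finger_gap: -0.001
```

lid_3 did not give: 6.7 N and no movement. On to lid_2.

```bash
python3 -m jog '[[[0,0,0.12,0,0,0,-1],[0,0.2,0.15,0,0,0,-1],[0,0.4,0.15,0,0,0,-1],[0,0.6,0.15,0,0,0,-1],[0,0.8,0.15,0,0,0,-1]]]'
python3 -m jog '[[[0,0.2,0,0,0,0,-1],[0,0.4,0,0,0,0,-1],[0,0.57,0,0,0,0,-1],[0,0.57,-0.05,0,0,0,-1],[0,0.57,-0.08,0,0,0,-1]]]'
```

```text
clock: 5.3
position: [0.5087, -0.0374, 0.097]
ee_rot: [-0.099, 0.7, 0.1, 0.7]
force: [-0.6, -0.3, 0.1]
finger_gap: -0.002
clock: 5.72
position: [0.5086, 0.0086, 0.0902]
ee_rot: [-0.099, 0.7, 0.101, 0.7]
force: [-0.5, 0.4, 0.4]
finger_gap: 0.002
```

```bash
python3 -m jog '[[[0,0,-0.03,0,0,0,-1],[0,0,-0.05,0,0,0,-1],[0,0,-0.06,0,0,0,-1],[0,0,-0.065,0,0,0,-1],[0,0,-0.065,0,0,0,-1]]]'
python3 -m jog '[[[0,0,-0.005,0,0,0,-1],[0,0,-0.01,0,0,0,-1],[0,0,-0.0125,0,0,0,-1],[0,0,-0.0125,0,0,0,-1],[0,0,-0.0125,0,0,0,-1]]]'
```

```text
clock: 6.13
position: [0.5085, 0.0082, 0.0849]
ee_rot: [-0.099, 0.7, 0.1, 0.7]
force: [-0.3, -1.3, 0.6]
finger_gap: 0.005
clock: 6.55
position: [0.5086, 0.0082, 0.084]
ee_rot: [-0.099, 0.7, 0.1, 0.7]
force: [0.1, 0.4, 0.2]
finger_gap: -0.002
```

```bash
python3 -m jog '[[[0,0,-0.006,0,0,0,-1],[0,0,-0.012,0,0,0,-1],[0,0,-0.018,0,0,0,-1],[0,0,-0.02,0,0,0,-1],[0,0,-0.02,0,0,0,-1]]]'
python3 - <<'E'
from workcell import r
print(r.observe()["force"])
E
```

```text
clock: 6.97
position: [0.5087, 0.0081, 0.0824]
ee_rot: [-0.099, 0.7, 0.1, 0.7]
force: [-0.6, -1.0, 1.6]
finger_gap: -0.002
[-0.58725181 -1.00511281  1.63682024]
```

lid_2 gives softly under the finger. I press a little further to get past 0.05 rad clearly, then look.

```bash
python3 -m jog '[[[0,0,-0.006,0,0,0,-1],[0,0,-0.012,0,0,0,-1],[0,0,-0.018,0,0,0,-1],[0,0,-0.02,0,0,0,-1],[0,0,-0.02,0,0,0,-1]]]'
python3 -m jog '[[[0,0,-0.006,0,0,0,-1],[0,0,-0.01,0,0,0,-1],[0,0,-0.01,0,0,0,-1],[0,0,-0.01,0,0,0,-1],[0,0,-0.01,0,0,0,-1]]]'
python3 - <<'E'
from workcell import r, imaging
import cv2
for n in ["side","wrist"]:
    d=imaging.get_image(n); cv2.imwrite(f"pics/{n}2.png",d["pixels"][:,:,::-1])
E
```

```text
clock: 7.38
position: [0.5088, 0.008, 0.0815]
ee_rot: [-0.099, 0.7, 0.1, 0.7]
force: [-2.4, -0.9, 5.9]
finger_gap: 0.001
clock: 7.8
position: [0.5088, 0.008, 0.0815]
ee_rot: [-0.099, 0.7, 0.101, 0.7]
force: [-2.0, -1.4, 6.9]
finger_gap: 0.0
```

View pics/wrist2.png

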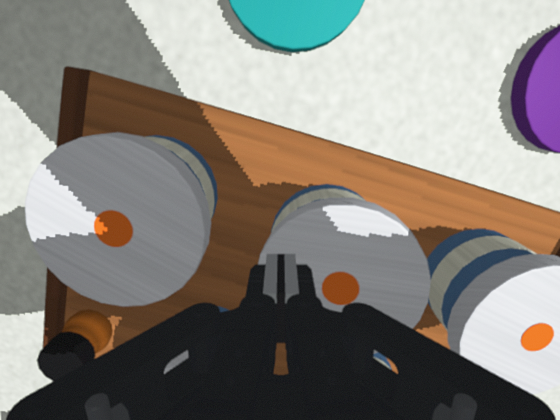

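The finger presses lid_2's right edge: fingertip at (282,258), dot at (341,288). It gave 3.5 mm and then stopped at about 6 N, which is roughly 0.12 rad of tip. Now I let go, move to the middle and press.

```bash
python3 -m jog '[[[0,0,0.08,0,0,0,-1],[0,0,0.14,0,0,0,-1],[0,0.15,0.14,0,0,0,-1],[0,0.3,0.14,0,0,0,-1],[0,0.355,0.14,0,0,0,-1]]]'
python3 -m jog '[[[0,0,-0.02,0,0,0,-1],[0,0,-0.05,0,0,0,-1],[0,0,-0.06,0,0,0,-1],[0,0,-0.07,0,0,0,-1],[0,0,-0.07,0,0,0,-1]]]'
python3 - <<'E'
from workcell import r, imaging
import cv2
for n in ["wrist"]:
    d=imaging.get_image(n); cv2.imwrite(f"pics/{n}3.png",d["pixels"][:,:,::-1])
E
```

```text
clock: 8.32
position: [0.509, 0.0381, 0.0927]
ee_rot: [-0.1, 0.699, 0.101, 0.7]
force: [0.2, -0.9, -1.0]
finger_gap: -0.004
clock: 8.73
position: [0.5087, 0.0378, 0.0866]
ee_rot: [-0.1, 0.7, 0.101, 0.7]
force: [-0.3, 0.3, 0.1]
finger_gap: -0.0
```

View pics/wrist3.png

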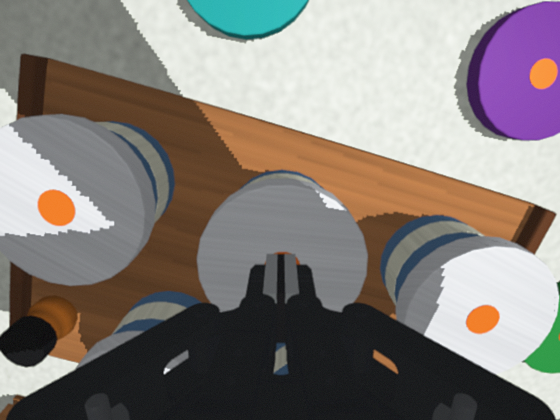

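The fingertip at (282,256) covers lid_2's dot. Pressing in steps.

```bash
python3 -m jog '[[[0,-0.017,-0.01,0,0,0,-1],[0,-0.017,-0.02,0,0,0,-1],[0,-0.017,-0.03,0,0,0,-1],[0,-0.017,-0.035,0,0,0,-1],[0,-0.017,-0.035,0,0,0,-1]]]'
python3 -m jog '[[[0,0,-0.01,0,0,0,-1],[0,0,-0.02,0,0,0,-1],[0,0,-0.025,0,0,0,-1],[0,0,-0.025,0,0,0,-1],[0,0,-0.025,0,0,0,-1]]]'
```

```text
clock: 9.2
position: [0.5089, 0.0361, 0.085]
ee_rot: [-0.1, 0.7, 0.101, 0.7]
force: [-2.2, -1.7, 6.8]
finger_gap: -0.001
clock: 9.62
position: [0.5089, 0.036, 0.0843]
ee_rot: [-0.1, 0.699, 0.101, 0.7]
force: [-3.9, 1.2, 8.1]
finger_gap: 0.002
```

```bash
python3 -m jog '[[[0,0,-0.02,0,0,0,-1],[0,0,-0.025,0,0,0,-1],[0,0,-0.03,0,0,0,-1],[0,0,-0.035,0,0,0,-1],[0,0,-0.035,0,0,0,-1]]]'
```

```text
clock: 10.03
position: [0.5089, 0.036, 0.083]
ee_rot: [-0.1, 0.699, 0.101, 0.701]
force: [-3.3, 1.1, 9.1]
finger_gap: -0.0
```

```bash
python3 -m jog '[[[0,0,-0.02,0,0,0,-1],[0,0,-0.03,0,0,0,-1],[0,0,-0.035,0,0,0,-1],[0,0,-0.04,0,0,0,-1],[0,0,-0.04,0,0,0,-1]]]'
```

```text
clock: 10.45
position: [0.5089, 0.036, 0.0812]
ee_rot: [-0.101, 0.699, 0.101, 0.701]
force: [-2.1, 1.6, 9.7]
finger_gap: -0.001
```

```bash
python3 -m jog '[[[0,0,-0.02,0,0,0,-1],[0,0,-0.03,0,0,0,-1],[0,0,-0.035,0,0,0,-1],[0,0,-0.035,0,0,0,-1],[0,0,-0.035,0,0,0,-1]]]'
python3 -m jog '[[[0,0,-0.02,0,0,0,-1],[0,0,-0.025,0,0,0,-1],[0,0,-0.03,0,0,0,-1],[0,0,-0.03,0,0,0,-1],[0,0,-0.03,0,0,0,-1]]]'
```

```text
clock: 10.87
position: [0.5089, 0.036, 0.0801]
ee_rot: [-0.101, 0.699, 0.101, 0.701]
force: [-4.2, 0.6, 11.6]
finger_gap: 0.0
clock: 11.28
position: [0.5089, 0.036, 0.08]
ee_rot: [-0.101, 0.699, 0.101, 0.701]
force: [-6.6, 1.2, 16.1]
finger_gap: 0.0
```

The finger stopped at 0.080, exactly 5 mm down, with 16 N. One more held press, then a check from the cameras.

```bash
python3 -m jog '[[[0,0,-0.02,0,0,0,-1],[0,0,-0.03,0,0,0,-1],[0,0,-0.035,0,0,0,-1],[0,0,-0.035,0,0,0,-1],[0,0,-0.035,0,0,0,-1]]]'
python3 - <<'E'
from workcell import r, imaging
import cv2, numpy as np
ims=[]
for n in ["wrist","side"]:
    d=imaging.get_image(n); ims.append(d["pixels"][:,:,::-1])
s=cv2.resize(ims[1][170:300,180:360],None,fx=3,fy=3)
cv2.imwrite("pics/w4.png",ims[0]);cv2.imwrite("pics/s4.png",s)
o=r.observe();print(o["clock"],o["position"],o["force"])
E
```

```text
clock: 11.7
position: [0.5089, 0.036, 0.08]
ee_rot: [-0.102, 0.698, 0.101, 0.701]
force: [-6.6, 1.4, 19.3]
finger_gap: -0.003
11.8 [0.50895618 0.03602446 0.08003329] [-6.63489145  2.13339324 18.17564154]
```

View pics/w4.png

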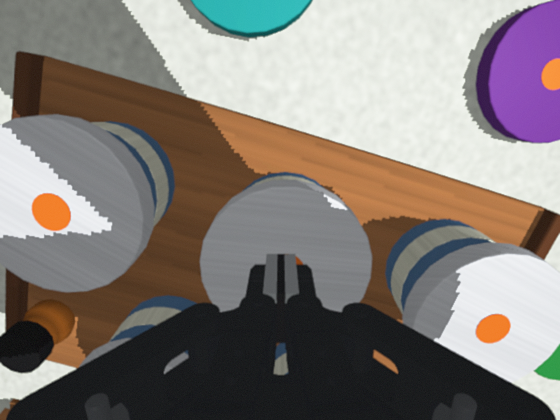

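View pics/s4.png

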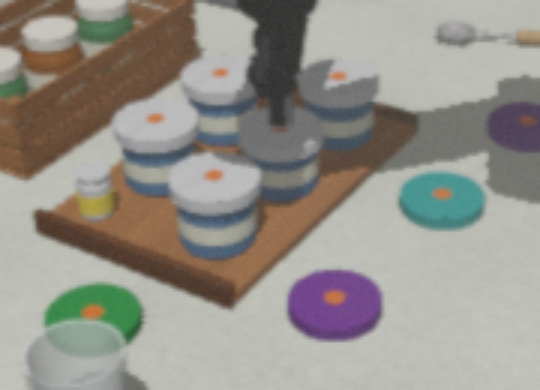

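The wrist view shows the fingertip at (282,258) on lid_2's middle. In the enlarged side view lid_2, near (280,135), sits lower and looks level. The other lids and the things visible there stand as before, and the force is steady at about 18 N. Handing in.

```bash
python3 - <<'E'
from workcell import r
print(r.sign_off())
o=r.observe();print(o["clock"],o["position"],o["force"])
E
```

```text
the job is handed in; nothing more can be done
None
the job is handed in; nothing more can be done
```

The loose lid was lid_2. I pressed it fully home and handed the job in at about 11.8 s of the 51 s allowed, with the fingertip still holding it down.

- **Finding it:** lid_3 did not move under about 6.7 N near its edge, so it was home. lid_2's edge went down 3.5 mm under about 6 N and then stopped, a tip of roughly 0.12 rad worked out from that drop. I did not press lid_1, lid_4 or lid_5, because lid_2 rocked on the second try.
- **Pressing it home:** with the finger on its middle, lid_2 went from 85 mm to 80 mm and stopped there, the full 5 mm. The upward force was then steady at about 18–19 N.
- **Last checks:** the finger was within about 1 mm of the lid's middle. In the pictures lid_2 looks level, and the other lids and the bystanders in view look unmoved. I judged level by eye and from the clean stop at 80 mm, and did not measure the angle itself. A sideways force of about 6–7 N also showed during the final hold. No check failed.

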